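Roll a seed can along the display tray to its price card

ROBOT

A 6-joint arm with a two-finger parallel gripper is mounted at the origin on the work surface. World frame = base frame: x ahead of the robot, y to its left, z up, the work surface at z = 0. Lengths are in m, angles in rad, forces in N, time in s.
With the tool pointing down it reaches from about 0.35 to 0.775 m from the base axis. Payload 5.5 kg.
Tool frame: the origin (TCP) lies between the finger pads; the fingertips stand 11 mm ahead of it and the grasp point (between the pads) lies 8 mm behind it; z points along the fingers, y is the direction in which the jaws open and shut (so a half turn about z gives the same grasp; the last joint's range is limited). The gripper opens to 85 mm and grips with 20 to 120 N. Pads are 22 mm wide; open, the fingers measure 114 mm over their backs; the gripper's body (76 mm by 85 mm) begins 54 mm behind the grasp point. The pads swing forward as they close: fully open they stand 13 mm farther back than shut.
Start: joints at [0.977, 0.313, 0.046, 1.304, 0, 1.431], TCP at [0.252, 0.517, 0.242] pointing down, gripper open.
Joint ranges: [-2.76, 2.76], [-0.86, 1.69], [-1.03, 1.26], [-2.2, 2.34], [-1.47, 1.5], [-3.14, 3.14]. Speed limits (rad/s): [2.57, 2.57, 3.14, 3.14, 3.14, 3.14].

INTERFACE

Orientations are given as a unit quaternion [w, x, y, z].
In Python, from cell import manip, viewer gives the robot as it stands. The module is installed in compiled form; this text tells all that it offers.
- The arm moves only by the tool drive_tool, never from a script. Its argument "commands" is a list of rows, each a list of 2 entries, a list of its own where there are three numbers: the shift along the tool's x, y, z in cm, then the turn about the tool's z in rad. In form: [[[tx, ty, tz], spin], ...]. A call has 1 to 5 rows; each row shifts and turns the pose as measured when the row begins, along the tool's axes as they then stand; what a row does not reach is not made up. A row lasts 1/10 s, in which the tool goes at most 50 mm and 8.59 degrees, less where a joint would pass 70% of its speed; a pose out of reach is approached as far as the arm can. A call with a gripper value outside its range is refused whole. "claw" is the opening, from 0 (shut) to 1 (fully open), set as the call begins (left out, the last holds). The fingers move at their own pace and stop on an object; "force" is the grip in N (left out, the last holds). Time passes only in rows, so rows that do not move let the fingers close. It gives the time, the measured TCP pose, the force and the opening at its end, in the units of the state.
- manip.get_state(): the state, without advancing time (a new reading comes with each control period).
- viewer.snapshot(name): name is "side" or "top"; returns the picture (400x640x3 uint8, red, green, blue); there is no depth.
- viewer.camera_info(name): a dict with "fx", "fy", "cx", "cy" (pixels), "k1" (the pictures are not rectified: a ray, as slopes to the right and down, at radius r is drawn at 1 + k1 r^2 times it, then the intrinsics apply), "R" (3x3) and "t" (3): a world point X has camera coordinates R X + t. Camera axes: x right, y down, z forward; pixel columns grow to the right and rows downward; lengths in m; the calibration is good to about 2 mm. A picture is of the moment at which its call begins. camera_info takes no time and is no camera call.
- manip.hand_in(): hands the job in, once; it reports no verdict.
Trained networks look in the newest picture that a camera, given by its name, has taken for a name from the list of things; names that differ only in an ending like _2 or _b are one class to them, and where a whole thing is asked for, a point or a joint stands for the part that bears it (a point fixed in the world has none). Each returns a list of dicts, best first, with "score" (0 to 1); they miss things now and then, are a little off and sometimes report something else, mostly with a low value. They report only what shows in the picture. A call takes as long as a camera call. They do not tell look-alikes from the thing itself.
- viewer.recognise(target, camera): "point" ([x, y, z] in m, in the coordinates of the camera as it stood for that picture, good to about 4 mm: the middle of the surface that is visible of it).
The state is a dict: "clock": time; "joint_positions": joint angles; "qd": joint speeds; "tau": joint torques, N m; "position": TCP position; "eef_rot": TCP orientation; "wrist_force": force on the tool from outside, world axes, zero at the start; "wrist_torque": the same for the moment, N m; "width": opening from 0.0 (shut) to 1.0 (fully open).
Only numpy, scipy, OpenCV 4.12 (cv2) and the standard library are available. Lean on these libraries where they do the work, as an engineer would, in place of code of your own. Each camera call takes 0.05 s, during which the arm holds its last target.

TASK

On the shop counter, cans of flower seed lie on their sides in a long mint-green tray, each at its own price card, but the red one has been left out of place. With the fingertips on top of it, roll the red can along the tray to the red card and let it stop there, centred on the card and lying still, keeping your fingers out of the tray beside it. Do not grasp, lift or slide it, and do not disturb the other cans or the jar.

Things in the scene. Friction and masses are not known exactly. Their poses are not given: they have to be found in the camera images.
- tray: long mint-green painted wooden tray, fixed, level. Origin on the counter under the middle of its lane; y runs along the lane, x across it, away from the robot. 624 mm long over all. Side walls 12 mm thick, tops 42 mm (robot side) and 46 mm (far side) above the counter; end walls 60 mm. A sloped strip along the far side, out to x = +120 mm, carries the price cards
- lane (a point): middle of the floor of the tray's lane, 12 mm above the counter; axes as the tray's. The lane is 600 mm long (y -300 to +300) and 128 mm wide (x -64 to +64) inside; the cans lie across it with 4 mm play at each end and roll along y
- can_red: the red seed can: closed rigid cream paperboard can, red bands, printed flowers, red cap on the end towards the robot, steel rim on the other; 120 mm long, 200 to 390 g. Origin on its axis at mid length, 46 mm above the counter; x along its axis; z points up at the start and turns with the can. It rolls on cap and rim (68 mm diameter); the paperboard between is 66 mm, its top 79 mm above the counter
- red_cap (a point): centre of the red can's cap end, on its axis, 60 mm from its origin towards the robot. The can stays where it is left: it coasts only a few mm after a gentle stroke. A flat fingertip lightly pressed (about 3 N) on the middle of its top and moved level along the lane rolls it half as far as the fingertip moves; the fingertip so runs off ahead of the top and is set back for another stroke
- card_red: the red price card: cream, 62 mm wide along the tray, with a red band and a red flower, on the sloped strip along the tray's far side; fixed. Origin at the centre of its face, 98 mm beyond the lane's centre line; axes as the tray's. The can is in place when its origin has the same position along the tray's y as this origin
- jar: closed amber glass jar with a brass lid, 64 mm in diameter, 105 mm tall, standing loose on the counter to the left of the tray; origin at the centre of its underside; to be left alone
- can_violet: lies in the tray in the same way as the red can; same make and size, in violet, already at its own violet card; loose, so it would roll if knocked; origin on its axis at mid length
- card_violet: the violet price card, same size and axes as the red one, on the same strip; the violet can lies at it
- can_blue: lies in the tray in the same way as the red can; same make and size, in blue, already at its own blue card; loose, so it would roll if knocked; origin on its axis at mid length
- card_blue: the blue price card, same size and axes as the red one, on the same strip; the blue can lies at it
- can_yellow: lies in the tray in the same way as the red can; same make and size, in yellow, already at its own yellow card; loose, so it would roll if knocked; origin on its axis at mid length
- card_yellow: the yellow price card, same size and axes as the red one, on the same strip; the yellow can lies at it
Not all that is in view belongs to the job. What is shaped like the can_red but black or pink is not meant.

How it is judged:
On the way:
1. the red can is seen turning over as it goes: it rolls, it is not slid (angle between can_red's own z axis and vertical above 1.2 rad).
At the end, for the whole second after the job is handed in: the red can lies at rest on the tray floor, its middle within 12 mm of the middle of the red card along the tray; the other three cans are within 10 mm and the jar within 15 mm of where they began (y of can_red in the frame of card_red between -0.012 and 0.012 m and x of can_red in the frame of tray between -0.012 and 0.012 m and height (world z) of can_red between 0.042 and 0.05 m and linear speed of can_red below 0.01 m/s and angular speed of can_red below 0.3 rad/s and distance of each of can_violet, can_blue, can_yellow from where it was at the start of the episode below 0.01 m and distance of jar from where it was at the start of the episode below 0.015 m); the robot touches nothing.
It fails at once if the red can is lifted (8 mm or more off the tray floor) (height (world z) of can_red above 0.054 m).
It fails at once if the fingers reach down into the tray beside the red can (fingertips below about 53 mm above the counter; its top is at 80 mm) (height (world z) of the grasp point below 0.072 m and horizontal distance between the grasp point and can_red below 0.13 m).
It fails at once if another can is disturbed (moved more than 10 mm) (distance of any of can_violet, can_blue, can_yellow from where it was at the start of the episode above 0.01 m).
It fails at once if the jar is moved more than 15 mm (distance of jar from where it was at the start of the episode above 0.015 m).
It also fails if it takes over 61 s, if anything falls off the work surface, if the arm or the gripper's body presses on something with over 40 N, if the wrist force passes 120 N, or if a joint passes its speed limit or range.

## Working session

There is one attempt and no reset: what is moved stays moved. The work goes in short steps, Python scripts to look and compute and a tool call to move; the robot and the scene stay as the last step left them, time stands still between calls to the robot, and variables do not carry over. Pictures are saved under pics/ and viewed, and the job is handed in when it is done.

Besides the shell and the picture viewer there is one more tool, called as a command line: name --argument value ..., lists and objects as JSON in quotes. drive_tool: Moves the arm, as the interface text tells. Its arguments: {"type":"object","properties":{"commands":{"type":"array"},"claw":{"type":"number"},"force":{"type":"number"}},"required":["commands"]}

```bash
mkdir -p pics; cat > h.py <<'E'
import numpy as np, cv2
from cell import manip, viewer
def snap(n,name):
    im=viewer.snapshot(n); cv2.imwrite(f'pics/{name}.png',cv2.cvtColor(im,cv2.COLOR_RGB2BGR)); return im
def towld(p,cam):
    c=viewer.camera_info(cam); return np.array(c['R']).T@(np.array(p)-np.array(c['t']))
def pix2w(u,v,z,cam):
    c=viewer.camera_info(cam)
    x=(u-c['cx'])/c['fx'];y=(v-c['cy'])/c['fy'];rd=np.hypot(x,y);r=rd
    for _ in range(50): r=rd/(1+c['k1']*r*r)
    s=r/rd if rd>0 else 1
    R=np.array(c['R']);t=np.array(c['t']);d=R.T@np.array([x*s,y*s,1]);o=-R.T@t
    return o+d*(z-o[2])/d[2]
def w2pix(X,cam):
    c=viewer.camera_info(cam);p=np.array(c['R'])@np.array(X)+np.array(c['t']);x,y=p[:2]/p[2]
    s=1+c['k1']*(x*x+y*y);return c['fx']*x*s+c['cx'],c['fy']*y*s+c['cy']
E
python3 - <<'E'
from h import *
np.set_printoptions(precision=4,suppress=True)
snap('top','t0');snap('side','s0')
for t in ['can_red','card_red','red_cap','can_violet','can_blue','can_yellow','card_blue','card_violet','card_yellow','jar','tray']:
  for r in viewer.recognise(t,'top'):
    w=towld(r['point'],'top'); print(t,round(r['score'],2),w,np.round(w2pix(w,'top')))
s=manip.get_state();print(s)
E
```

```text
can_red 0.94 [0.7684 0.2146 0.0645] [276. 105.]
can_red 0.72 [ 0.3566 -0.3739  0.0589] [502. 259.]
can_red 0.67 [0.4731 0.0273 0.0779] [347. 214.]
can_red 0.67 [ 0.7829 -0.0011  0.0596] [357. 100.]
can_red 0.62 [ 0.2208 -0.2603  0.0658] [461. 313.]
card_red 0.49 [0.6025 0.1639 0.0358] [295. 168.]
red_cap 0.98 [ 0.2226 -0.2635  0.0613] [462. 312.]
red_cap 0.9 [0.4742 0.0225 0.0738] [349. 214.]
red_cap 0.85 [ 0.7844 -0.      0.0651] [356.  99.]
red_cap 0.64 [ 0.3579 -0.3755  0.0608] [503. 258.]
red_cap 0.58 [0.7721 0.213  0.062 ] [277. 104.]
can_violet 0.55 [ 0.447  -0.0975  0.0726] [396. 225.]
can_blue 0.78 [0.521  0.2822 0.0709] [248. 197.]
can_yellow 0.95 [ 0.427  -0.197   0.0708] [435. 232.]
card_blue 0.81 [0.6253 0.2661 0.028 ] [258. 160.]
card_violet 0.65 [ 0.4471 -0.098   0.076 ] [397. 224.]
card_violet 0.54 [ 0.5433 -0.1212  0.0326] [403. 190.]
card_yellow 0.79 [ 0.5238 -0.2226  0.0299] [440. 197.]
card_yellow 0.74 [0.6248 0.2633 0.0332] [258. 160.]
jar 0.55 [0.5262 0.4926 0.1048] [165. 193.]
tray 0.62 [0.5069 0.0795 0.0131] [327. 205.]
tray 0.26 [0.4739 0.0261 0.0723] [348. 214.]
{'clock': 0.65, 'joint_positions': array([ 0.9774,  0.3132,  0.0461,  1.3036, -0.    ,  1.4312]), 'qd': array([ 0.0001, -0.0003, -0.0013, -0.0002, -0.0003,  0.0001]), 'tau': array([  0.0004, -48.0229,  29.8709,  -0.0001,  -0.0003,   0.    ]), 'position': array([0.2521, 0.5168, 0.2423]), 'eef_rot': array([0.    , 0.2249, 0.9744, 0.    ]), 'wrist_force': array([0.8785, 0.2924, 0.3607]), 'wrist_torque': array([0.0246, 0.0239, 0.0402]), 'width': 1.0024933704620176}
```

View pics/t0.png

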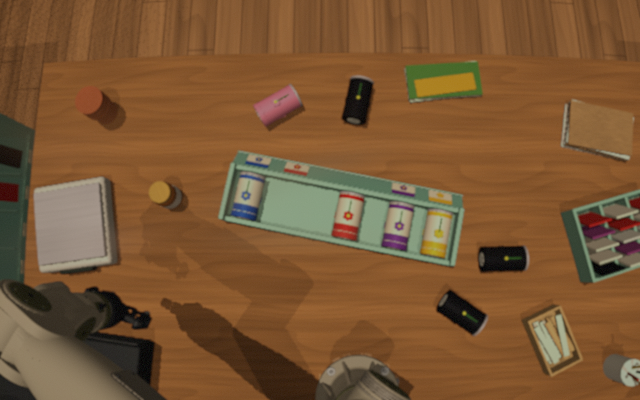

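View pics/s0.png

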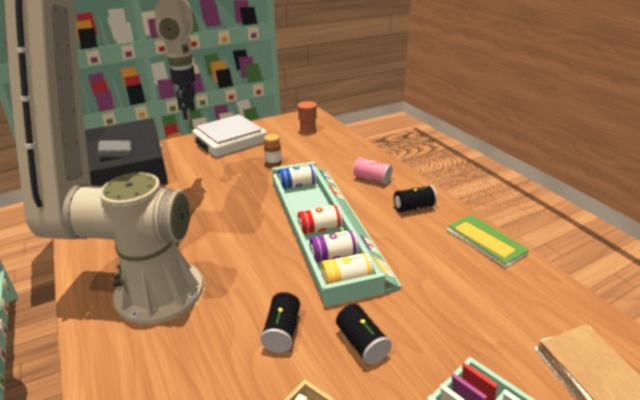

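```bash
python3 - <<'E'
import cv2
a=cv2.imread('pics/t0.png')[130:290,200:500]
cv2.imwrite('pics/t0c.png',cv2.resize(a,None,fx=2.66,fy=2.66,interpolation=cv2.INTER_CUBIC))
E
```

```text
(no output)
```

View pics/t0c.png

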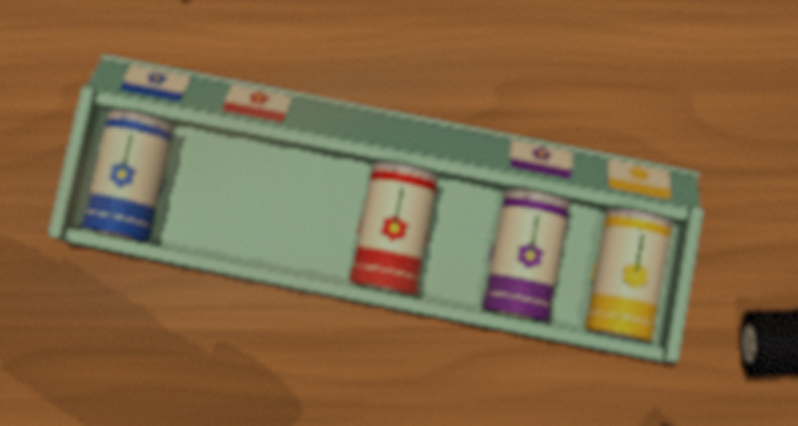

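Candidates for the red can: a can with red bands at (347,214) in the tray, a pink one at (277,105), and black ones at (357,100), (502,259) and (461,313). The crop shows that the can in the tray has a cream body, red bands and a red cap, so that's the one meant. The red card is at about (295,168), and the blue can is at (248,197). Next I'll fit the tray frame.

```bash
cat >> h.py <<'E'
from scipy.spatial.transform import Rotation as Ro
E
python3 - <<'E'
from h import *
np.set_printoptions(precision=4,suppress=True)
snap('side','s0')
for t in ['can_red','card_red','can_violet','can_blue','can_yellow','card_blue','card_violet','card_yellow']:
  for r in viewer.recognise(t,'side'):
    w=towld(r['point'],'side'); print(t,round(r['score'],2),w,np.round(w2pix(w,'side')))
f=lambda a,b,z:pix2w(200+a/2.66,130+b/2.66,z,'top')
# outer end-wall corners z=.06
pts={'nl':f(52,236,.06),'nr':f(676,362,.06),'fl':f(84,88,.06),'fr':f(704,208,.06)}
for k,v in pts.items(): print(k,v)
d=pts['nl']-pts['nr'];print('len',np.linalg.norm(d),np.degrees(np.arctan2(-d[0],d[1])))
d2=pts['fl']-pts['fr'];print('len',np.linalg.norm(d2),np.degrees(np.arctan2(-d2[0],d2[1])))
print('wid',np.linalg.norm(pts['nl']-pts['fl']),np.linalg.norm(pts['nr']-pts['fr']))
cs={'b':(122,175),'r':(394,230),'v':(528,255),'y':(635,272)}
E
```

```text
can_red 0.96 [0.7628 0.1894 0.048 ] [373. 170.]
can_red 0.87 [0.4575 0.0007 0.0627] [319. 219.]
can_red 0.79 [ 0.21   -0.295   0.0567] [281. 322.]
can_red 0.56 [ 0.3458 -0.4086  0.0634] [364. 332.]
can_violet 0.71 [ 0.436  -0.1276  0.0643] [335. 246.]
can_blue 0.97 [0.514  0.265  0.0646] [297. 175.]
can_yellow 0.81 [ 0.4168 -0.225   0.0696] [348. 268.]
card_blue 0.41 [0.6156 0.2681 0.0314] [324. 176.]
card_blue 0.23 [0.4589 0.0034 0.0627] [319. 219.]
card_violet 0.54 [ 0.5417 -0.1223  0.032 ] [368. 242.]
card_yellow 0.59 [ 0.5213 -0.2282  0.0318] [384. 267.]
card_yellow 0.36 [ 0.5392 -0.1222  0.028 ] [367. 244.]
nl [0.4648 0.358  0.06  ]
nr [ 0.3402 -0.2463  0.06  ]
fl [0.6118 0.3301 0.06  ]
fr [ 0.4894 -0.279   0.06  ]
len 0.6169834442314912 -11.653897438086213
len 0.6212614872091382 -11.360874656981162
wid 0.149679040782523 0.15284991316700172
```

```bash
cat >> h.py <<'E'
YAW=np.radians(-11.5)
# tray center from corner mean
C=np.array([0.4766,0.0407])
ux=np.array([np.cos(YAW),np.sin(YAW)]);uy=np.array([-np.sin(YAW),np.cos(YAW)])
def tray(w): d=np.array(w)[:2]-C; return np.array([d@ux,d@uy])
def world(x,y): return C+x*ux+y*uy
def rect(cam,z,x0=-.08,x1=.13,y0=-.31,y1=.31,s=1000):
    # orthorectified picture of plane z in the tray frame, 1 mm/px (cols: -y, rows: -x)
    im=viewer.snapshot(cam)
    ys=np.arange(y1,y0,-1/s);xs=np.arange(x1,x0,-1/s)
    mx=np.zeros((len(xs),len(ys)),np.float32);my=mx.copy()
    for i,x in enumerate(xs):
        for j,y in enumerate(ys):
            mx[i,j],my[i,j]=w2pix([*world(x,y),z],cam)
    return cv2.remap(im,mx,my,cv2.INTER_CUBIC),xs,ys
E
python3 - <<'E'
from h import *
np.set_printoptions(precision=4,suppress=True)
for n,p in {'red':[.4731,.0273,.0779],'vio':[.447,-.0975,.07],'blue':[.521,.2822,.07],'yel':[.427,-.197,.07],'c_r':[.6025,.1639,.03],'c_b':[.6253,.2661,.03],'c_v':[.5433,-.1212,.03],'c_y':[.5238,-.2226,.03]}.items(): print(n,tray(p))
a,xs,ys=rect('top',.079)
b,_,_=rect('top',.030)
cv2.imwrite('pics/r0.png',cv2.cvtColor(np.vstack([a,b]),cv2.COLOR_RGB2BGR))
# red can cols (z .079) and cards (z .03)
def seg(im,rows,cond):
    hsv=cv2.cvtColor(im[rows],cv2.COLOR_RGB2HSV).astype(int);return cond(hsv)
red=lambda h:((h[...,0]<8)|(h[...,0]>172))&(h[...,1]>150)&(h[...,2]>80)
ma=seg(a,slice(60,210),red);yy,xx=np.where(ma);print('can red y',ys[xx].min(),ys[xx].max(),np.median(ys[xx]),'x',xs[60+yy].min(),xs[60+yy].max())
mb=seg(b,slice(0,60),red);yy,xx=np.where(mb);print('card red y',ys[xx].min(),ys[xx].max(),np.median(ys[xx]),'x',xs[yy].min(),xs[yy].max())
E
```

```text
red [-0.0008 -0.0138]
vio [-0.0015 -0.1413]
blue [-0.0046  0.2455]
yel [-0.0012 -0.2428]
c_r [0.0988 0.1458]
c_b [0.1008 0.2505]
c_v [ 0.0976 -0.1454]
c_y [ 0.0987 -0.2486]Traceback (most recent call last):
  File "<stdin>", line 4, in <module>
  File "h.py", line 31, in rect
    mx[i,j],my[i,j]=w2pix([*world(x,y),z],cam)
                    ~~~~~^^^^^^^^^^^^^^^^^^^^^
  File "h.py", line 15, in w2pix
    c=viewer.camera_info(cam);p=np.array(c['R'])@np.array(X)+np.array(c['t']);x,y=p[:2]/p[2]
ValueError: time passes only in moves, steps and waits
```

```bash
python3 - <<'E'
s=open('h.py').read()
i=s.index("    mx=np.zeros"); j=s.index("    return cv2.remap")
s=s[:i]+"""    X,Y=np.meshgrid(xs,ys,indexing='ij'); c=viewer.camera_info(cam)
    P=np.stack([C[0]+X*ux[0]+Y*uy[0],C[1]+X*ux[1]+Y*uy[1],0*X+z],-1).reshape(-1,3)
    p=P@np.array(c['R']).T+np.array(c['t']);q=p[:,:2]/p[:,2:];q=q*(1+c['k1']*(q**2).sum(1,keepdims=True))
    mx=(q[:,0]*c['fx']+c['cx']).reshape(X.shape).astype(np.float32);my=(q[:,1]*c['fy']+c['cy']).reshape(X.shape).astype(np.float32)
"""+s[j:]
s+="""
red=lambda h:((h[...,0]<8)|(h[...,0]>172))&(h[...,1]>150)&(h[...,2]>80)
def redrep(name):
    a,xs,ys=rect('top',.079);b,_,_=rect('top',.030)
    cv2.imwrite(f'pics/{name}.png',cv2.cvtColor(np.vstack([a,b]),cv2.COLOR_RGB2BGR))
    for n,im,sl in(('can',a,slice(60,210)),('card',b,slice(0,60))):
        m=red(cv2.cvtColor(im[sl],cv2.COLOR_RGB2HSV).astype(int)).astype(np.uint8)
        k,l,st,ce=cv2.connectedComponentsWithStats(m)
        for q in range(1,k):
            if st[q,4]>60: print(n,'y %.3f..%.3f'%(ys[st[q,0]+st[q,2]-1],ys[st[q,0]]),'x %.3f..%.3f'%(xs[sl.start+st[q,1]+st[q,3]-1],xs[sl.start+st[q,1]]),st[q,4])
"""
open('h.py','w').write(s)
E
python3 - <<'E'
from h import *
redrep('r0')
c=viewer.camera_info('top');print('campos',-np.array(c['R']).T@np.array(c['t']))
E
```

```text
can y -0.045..0.015 x 0.040..0.050 403
can y -0.025..-0.006 x -0.012..0.005 167
can y -0.046..0.015 x -0.061..-0.027 1774
card y 0.116..0.174 x 0.087..0.093 344
campos [0.33729318 0.062778   1.32746907]
```

View pics/r0.png

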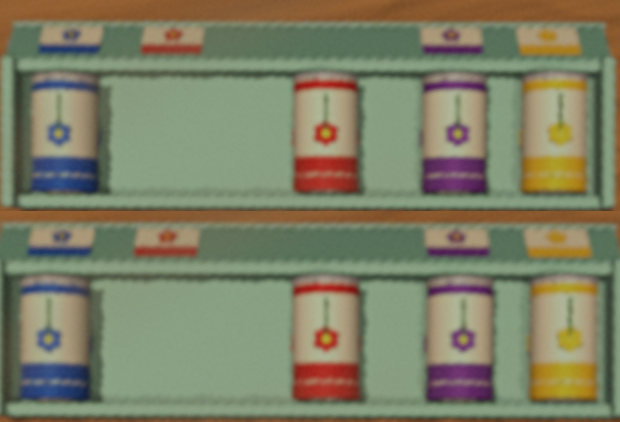

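The red can lies at tray y of about -0.0155 and the card at +0.1455, so it has to roll 0.161 m towards +y. The blue can's y matches its own card, which confirms the frame. I'll turn the tool so the jaw axis runs along the lane, with the fingers shut.

drive_tool --commands '[[[0,0,0],-0.13],[[0,0,0],-0.12],[[-3,-4,0],0],[[-3,-4,0],0],[[-3,-4,0],0]]' --claw 0 --force 40

```text
clock: 1.75
position: [0.317, 0.384, 0.241]
eef_rot: [0.0, 0.091, 0.996, 0.001]
wrist_force: [0.8, 0.1, 1.2]
width: 0.147
```

drive_tool --commands '[[[-3,-4,0],0],[[-3,-4,0],0],[[-3,-4,0],0],[[-3,-4,0],0],[[-3,-4,0],0]]'

```text
clock: 2.25
position: [0.4277, 0.1588, 0.2417]
eef_rot: [0.002, 0.089, 0.996, 0.002]
wrist_force: [0.8, 0.6, 0.7]
width: -0.001
```

```bash
cat >> h.py <<'E'
def rep():
    s=manip.get_state();q=s['eef_rot'];r=Ro.from_quat([q[1],q[2],q[3],q[0]]).as_matrix()
    print('t %.2f'%s['clock'],'tray',np.round(tray(s['position']),4),'z %.4f'%s['position'][2],'F',np.round(s['wrist_force'],1),'w %.2f'%s['width'])
    print('spin err',round(np.arctan2(r[1,1],r[0,1])-np.arctan2(uy[1],uy[0]),4),'tilt',np.round(r[:,2],3))
E
python3 -c "
from h import *
rep()"
```

```text
t 2.25 tray [-0.0715  0.106 ] z 0.2417 F [0.8 0.6 0.7] w -0.00
spin err 0.0219 tilt [ 0.005  0.003 -1.   ]
```

drive_tool --commands '[[[-2,-4,2],0.02],[[-2,-4,3],0],[[-2,-3,3],0],[[-1,-2,2],0],[[0,0,0],0]]'

```text
clock: 2.75
position: [0.4765, 0.0115, 0.1439]
eef_rot: [0.007, 0.104, 0.995, 0.002]
wrist_force: [-0.1, 0.6, -0.5]
width: -0.001
```

```bash
python3 -c "
from h import *
rep()"
```

```text
t 2.75 tray [ 0.0058 -0.0287] z 0.1439 F [-0.1  0.6 -0.5] w -0.00
spin err -0.0081 tilt [ 0.015  0.003 -1.   ]
```

drive_tool --commands '[[[0.5,0,2],0],[[0,0,2],0],[[0,0,0.3],0],[[0,0,0],0]]'

```text
clock: 3.15
position: [0.473, 0.0134, 0.1022]
eef_rot: [0.008, 0.105, 0.994, 0.003]
wrist_force: [1.4, 0.4, 0.1]
width: 0.004
```

```bash
python3 -c "
from h import *
rep();snap('side','s1');snap('top','t1')
c=lambda p,a,b,d,e:cv2.resize(cv2.imread(p)[b:e,a:d],(400,300))
cv2.imwrite('pics/c1.png',np.hstack([c('pics/s1.png',260,150,420,270),c('pics/t1.png',280,150,440,270)]))"
```

```text
t 3.15 tray [ 0.0019 -0.0274] z 0.1022 F [1.4 0.4 0.1] w 0.00
spin err -0.0094 tilt [ 0.017  0.004 -1.   ]
```

View pics/c1.png

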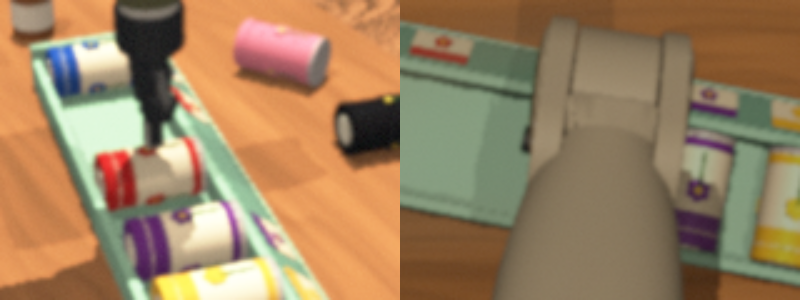

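The fingertips are above the red can, just short of its top. I'll lower in small steps and watch the force.

drive_tool --commands '[[[0,0,0.7],0],[[0,0,0.2],0],[[0,0,0],0]]'

```text
clock: 3.55
position: [0.4756, 0.0139, 0.0956]
eef_rot: [0.011, 0.104, 0.994, 0.003]
wrist_force: [0.2, -0.6, -0.4]
width: 0.001
```

drive_tool --commands '[[[0,0,0.2],0],[[0,0,0],0]]'

```text
clock: 3.75
position: [0.4759, 0.0139, 0.0938]
eef_rot: [0.011, 0.104, 0.994, 0.003]
wrist_force: [0.5, -0.0, 0.0]
width: 0.0
```

drive_tool --commands '[[[0,0,0.2],0],[[0,0,0.1],0]]'

```text
clock: 3.95
position: [0.4761, 0.0139, 0.0908]
eef_rot: [0.012, 0.104, 0.994, 0.003]
wrist_force: [1.3, -0.4, 0.2]
width: 0.001
```

drive_tool --commands '[[[0,0,0.1],0]]'

```text
clock: 4.05
position: [0.4762, 0.0138, 0.0897]
eef_rot: [0.012, 0.104, 0.994, 0.003]
wrist_force: [0.8, 0.2, 1.2]
width: 0.001
```

drive_tool --commands '[[[0,0,0.1],0],[[0,0,0],0]]'

```text
clock: 4.25
position: [0.4763, 0.0137, 0.0896]
eef_rot: [0.012, 0.104, 0.994, 0.003]
wrist_force: [-1.6, 0.1, 1.8]
width: 0.002
```

```bash
python3 -c "
from h import *
rep()"
```

```text
t 4.25 tray [ 0.0051 -0.0265] z 0.0896 F [-1.6  0.1  1.8] w 0.00
spin err -0.008 tilt [ 0.024  0.003 -1.   ]
```

drive_tool --commands '[[[0,0.6,0.1],0],[[0,0.8,0.1],0],[[0,0.8,0.1],0]]'

```text
clock: 4.55
position: [0.4808, 0.0355, 0.0898]
eef_rot: [0.012, 0.105, 0.994, 0.003]
wrist_force: [-3.9, 1.0, 9.4]
width: -0.002
```

drive_tool --commands '[[[0,0.8,0.1],0],[[0,0.8,0.05],0],[[0,0,0],0]]'

```text
clock: 4.85
position: [0.4844, 0.0529, 0.09]
eef_rot: [0.013, 0.105, 0.994, 0.003]
wrist_force: [-0.7, 0.6, 0.3]
width: -0.002
```

```bash
python3 -c "
from h import *
rep();snap('side','s2')
cv2.imwrite('pics/c2.png',cv2.resize(cv2.imread('pics/s2.png')[150:290,250:410],(640,560),interpolation=cv2.INTER_CUBIC))"
```

```text
t 4.85 tray [0.0052 0.0136] z 0.0900 F [-0.7  0.6  0.3] w -0.00
spin err -0.0089 tilt [ 0.026  0.003 -1.   ]
```

View pics/c2.png

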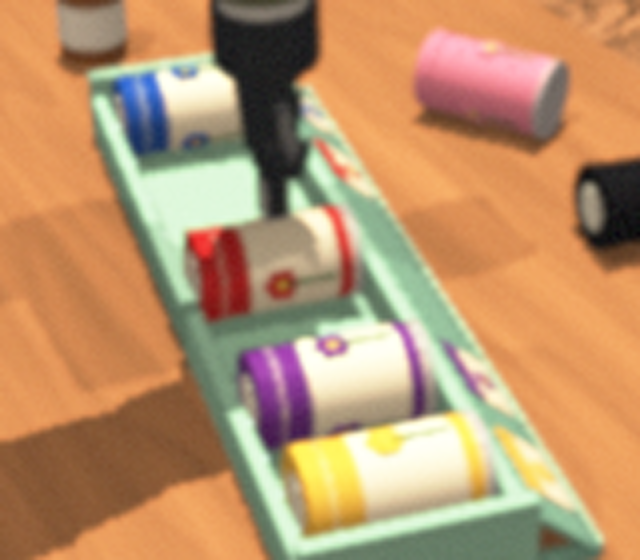

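```bash
cat >> h.py <<'E'
def canpos():
    viewer.snapshot('side')
    for t in ['can_red','can_violet']:
        for r in viewer.recognise(t,'side'):
            w=towld(r['point'],'side'); q=tray(w)
            if abs(q[0])<.06 and abs(q[1])<.3: print(t,round(r['score'],2),np.round(q,4),'z',round(w[2],3))
E
python3 -c "
from h import *
print(tray([.4575,.0007]),tray([.436,-.1276]));canpos();canpos()"
```

```text
[-0.01074184 -0.04300492] [-0.00623132 -0.17301567]
can_red 0.75 [-0.011  -0.0235] z 0.063
can_red 0.41 [-0.0204  0.2269] z 0.061
can_violet 0.91 [-0.0087 -0.1712] z 0.067
can_red 0.57 [-0.0093 -0.0222] z 0.061
can_violet 0.87 [-0.0078 -0.1722] z 0.063
```

The can rolled 20 mm for 40 mm of finger travel, so it rolled cleanly. The side network's y reads 27 mm low at the axis, and I'm correcting for that. Next I'll set the fingertips back and repeat.

drive_tool --commands '[[[0,0,-1],0],[[0,-1.1,0],0],[[0,-1.0,0],0],[[0,0,0.7],0],[[0,0,0.2],0]]'

```text
clock: 5.7
position: [0.4793, 0.0282, 0.0908]
eef_rot: [0.013, 0.106, 0.994, 0.002]
wrist_force: [-0.7, 0.2, -0.6]
width: -0.005
```

drive_tool --commands '[[[0,0,0.1],0]]'

```text
clock: 5.8
position: [0.479, 0.028, 0.0893]
eef_rot: [0.012, 0.107, 0.994, 0.002]
wrist_force: [-0.1, -0.8, -0.5]
width: 0.003
```

```bash
python3 -c "
from h import *
rep();canpos()"
```

```text
t 5.80 tray [ 0.0049 -0.0119] z 0.0893 F [-0.1 -0.8 -0.5] w 0.00
spin err -0.0131 tilt [ 0.025  0.002 -1.   ]
can_red 0.58 [-0.0133 -0.0217] z 0.062
can_red 0.19 [-0.0106 -0.1715] z 0.066
can_violet 0.9 [-0.011  -0.1715] z 0.061
```

drive_tool --commands '[[[0,0.6,-0.1],0],[[0,0,0.1],0],[[0,0,0.05],0]]'

```text
clock: 6.25
position: [0.4809, 0.0353, 0.0897]
eef_rot: [0.013, 0.106, 0.994, 0.003]
wrist_force: [-3.2, 0.5, 5.9]
width: -0.002
```

drive_tool --commands '[[[0,0.8,0.05],0],[[0,0.8,0.05],0],[[0,0.8,0.05],0]]'

```text
clock: 6.55
position: [0.4859, 0.0596, 0.09]
eef_rot: [0.013, 0.106, 0.994, 0.003]
wrist_force: [-1.1, 0.9, 4.5]
width: 0.004
```

drive_tool --commands '[[[0,0.8,0.05],0],[[0,0.8,0.05],0],[[0,0,0],0]]'

```text
clock: 6.85
position: [0.4896, 0.0776, 0.0893]
eef_rot: [0.013, 0.105, 0.994, 0.003]
wrist_force: [-0.0, 0.8, 2.1]
width: 0.001
```

```bash
python3 -c "
from h import *
rep();canpos()"
```

```text
t 6.85 tray [0.0053 0.0388] z 0.0893 F [-0.   0.8  2.1] w 0.00
spin err -0.0097 tilt [ 0.027  0.003 -1.   ]
can_red 0.89 [-0.0092 -0.0006] z 0.06
can_violet 0.68 [-0.0082 -0.1722] z 0.066
```

drive_tool --commands '[[[0,0,-1],0],[[0,-1,0],0],[[0,-0.9,0],0],[[0,0,0.5],0],[[0,0,0.3],0]]'

```text
clock: 7.5
position: [0.4852, 0.0548, 0.0915]
eef_rot: [0.014, 0.107, 0.994, 0.002]
wrist_force: [0.8, -1.3, -0.1]
width: -0.002
```

```bash
python3 -c "
from h import *
rep();canpos()"
```

```text
t 7.50 tray [0.0057 0.0155] z 0.0915 F [ 0.8 -1.3 -0.1] w -0.00
spin err -0.0132 tilt [ 0.027  0.001 -1.   ]
can_red 0.71 [-0.0119 -0.0018] z 0.063
can_violet 0.89 [-0.0101 -0.1718] z 0.066
```

drive_tool --commands '[[[0,0,0.15],0],[[0,0,0.1],0],[[0,0.7,0.05],0],[[0,0.8,0.05],0],[[0,0.8,0.05],0]]'

```text
clock: 8.15
position: [0.4903, 0.0787, 0.09]
eef_rot: [0.014, 0.106, 0.994, 0.002]
wrist_force: [-1.8, 0.1, 4.0]
width: -0.001
```

drive_tool --commands '[[[0,0.8,0.05],0],[[0,0.8,0.05],0],[[0,0,0],0]]'

```text
clock: 8.45
position: [0.494, 0.0969, 0.0895]
eef_rot: [0.014, 0.105, 0.994, 0.003]
wrist_force: [-0.7, -0.3, 1.8]
width: -0.0
```

```bash
python3 -c "
from h import *
rep();canpos()"
```

```text
t 8.45 tray [0.0059 0.0585] z 0.0895 F [-0.7 -0.3  1.8] w -0.00
spin err -0.0101 tilt [ 0.028  0.002 -1.   ]
can_red 0.63 [-0.01    0.0207] z 0.062
can_red 0.17 [-0.0069 -0.2711] z 0.069
```

drive_tool --commands '[[[0,0,-1],0],[[0,-1,0],0],[[0,-0.8,0],0],[[0,0,0.5],0],[[0,0,0.3],0]]'

```text
clock: 9.1
position: [0.4899, 0.075, 0.0915]
eef_rot: [0.014, 0.107, 0.994, 0.002]
wrist_force: [-0.5, -0.3, -1.0]
width: -0.003
```

drive_tool --commands '[[[0,0,0.15],0],[[0,0,0.1],0],[[0,0.7,0.05],0],[[0,0.8,0.05],0],[[0,0.8,0.05],0]]'

```text
clock: 9.6
position: [0.4945, 0.0975, 0.09]
eef_rot: [0.014, 0.108, 0.994, 0.002]
wrist_force: [-1.3, 0.7, 4.6]
width: 0.0
```

drive_tool --commands '[[[0,0.8,0.05],0],[[0,0.8,0.05],0],[[0,0,0],0]]'

```text
clock: 9.9
position: [0.498, 0.1151, 0.0897]
eef_rot: [0.014, 0.107, 0.994, 0.003]
wrist_force: [-1.0, 1.1, 2.5]
width: -0.001
```

```bash
python3 -c "
from h import *
rep();canpos()"
```

```text
t 9.90 tray [0.0062 0.0772] z 0.0897 F [-1.   1.1  2.5] w -0.00
spin err -0.0138 tilt [ 0.029  0.002 -1.   ]
can_red 0.59 [-0.0092  0.0395] z 0.061
can_violet 0.69 [-0.0104 -0.1712] z 0.066
```

drive_tool --commands '[[[0,0,-1],0],[[0,-0.9,0],0],[[0,-0.8,0],0],[[0,0,0.5],0],[[0,0,0.3],0]]'

```text
clock: 10.55
position: [0.4938, 0.0944, 0.0915]
eef_rot: [0.014, 0.109, 0.994, 0.002]
wrist_force: [0.4, 0.1, -0.0]
width: -0.003
```

drive_tool --commands '[[[0,0,0.15],0],[[0,0,0.1],0],[[0,0.7,0.05],0],[[0,0.8,0.05],0],[[0,0.8,0.05],0]]'

```text
clock: 11.05
position: [0.4985, 0.117, 0.09]
eef_rot: [0.014, 0.11, 0.994, 0.002]
wrist_force: [-2.8, 0.4, 4.8]
width: -0.002
```

drive_tool --commands '[[[0,0.8,0.05],0],[[0,0.8,0.05],0],[[0,0,0],0]]'

```text
clock: 11.35
position: [0.502, 0.1347, 0.0897]
eef_rot: [0.014, 0.109, 0.994, 0.003]
wrist_force: [-0.6, 0.1, 3.5]
width: 0.004
```

```bash
python3 -c "
from h import *
rep();canpos();snap('side','s3')
cv2.imwrite('pics/c3.png',cv2.resize(cv2.imread('pics/s3.png')[150:290,250:410],(640,560),interpolation=cv2.INTER_CUBIC))"
```

```text
t 11.35 tray [0.0061 0.0972] z 0.0897 F [-0.6  0.1  3.5] w 0.00
spin err -0.0171 tilt [ 0.029  0.003 -1.   ]
can_red 0.7 [-0.0101 -0.1745] z 0.063
can_red 0.69 [-0.0094  0.0615] z 0.062
can_red 0.45 [-0.0064 -0.2715] z 0.07
can_violet 0.79 [-0.0077 -0.1734] z 0.066
```

View pics/c3.png

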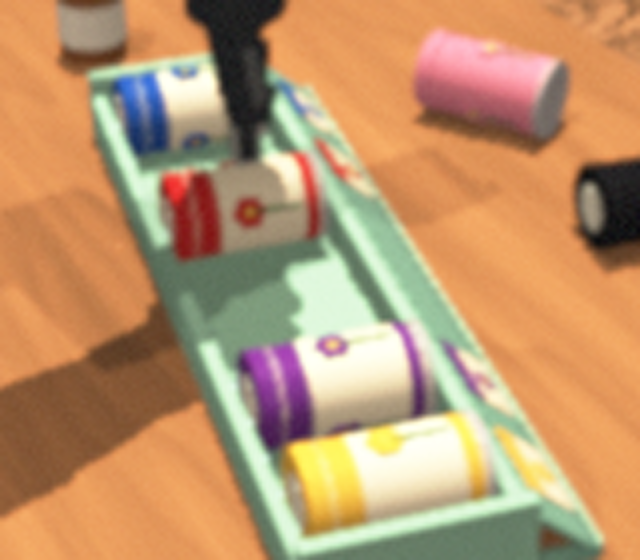

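The picture shows the red can rolled up the lane to about (248,215), square in the tray, with the violet and yellow cans unmoved. About 57 mm is left.

drive_tool --commands '[[[0,0,-1],0],[[0,-0.9,0],-0.015],[[0,-0.8,0],0],[[0,0,0.5],0],[[0,0,0.3],0]]'

```text
clock: 12.05
position: [0.4984, 0.1148, 0.0925]
eef_rot: [0.015, 0.103, 0.995, 0.002]
wrist_force: [-0.6, -0.7, 0.3]
width: -0.002
```

drive_tool --commands '[[[0,0,0.15],0],[[0,0,0.1],0],[[0,0.7,0.05],0],[[0,0.8,0.05],0],[[0,0.8,0.05],0]]'

```text
clock: 12.55
position: [0.5032, 0.1381, 0.09]
eef_rot: [0.015, 0.104, 0.994, 0.003]
wrist_force: [-2.0, 0.2, 4.4]
width: 0.0
```

drive_tool --commands '[[[0,0.8,0.05],0],[[0,0.8,0.05],0],[[0,0,0],0]]'

```text
clock: 12.85
position: [0.5069, 0.1563, 0.0894]
eef_rot: [0.015, 0.103, 0.995, 0.003]
wrist_force: [-0.7, -0.1, 1.8]
width: 0.0
```

```bash
python3 -c "
from h import *
rep();canpos()"
```

```text
t 12.85 tray [0.0066 0.1193] z 0.0894 F [-0.7 -0.1  1.8] w 0.00
spin err -0.0058 tilt [ 0.03   0.003 -1.   ]
can_violet 0.77 [-0.0089 -0.1719] z 0.067
```

drive_tool --commands '[[[0,0,-1],0],[[0,-0.9,0],0],[[0,-0.9,0],0],[[0,0,0.5],0],[[0,0,0.3],0]]'

```text
clock: 13.5
position: [0.5024, 0.1342, 0.0913]
eef_rot: [0.015, 0.105, 0.994, 0.002]
wrist_force: [-0.3, 0.8, 0.8]
width: 0.0
```

drive_tool --commands '[[[0,0,0.15],0],[[0,0,0.1],0],[[0,0.7,0.05],0],[[0,0.8,0.05],0],[[0,0.8,0.05],0]]'

```text
clock: 14.0
position: [0.5072, 0.157, 0.09]
eef_rot: [0.015, 0.106, 0.994, 0.003]
wrist_force: [-1.1, -0.4, 4.5]
width: -0.001
```

drive_tool --commands '[[[0,0.8,0.05],0],[[0,0.8,0.05],0],[[0,0,0],0]]'

```text
clock: 14.3
position: [0.5108, 0.1749, 0.0896]
eef_rot: [0.015, 0.105, 0.994, 0.004]
wrist_force: [-0.8, 0.0, 3.0]
width: -0.007
```

```bash
python3 -c "
from h import *
rep();canpos();canpos()"
```

```text
t 14.30 tray [0.0068 0.1383] z 0.0896 F [-0.8  0.   3. ] w -0.01
spin err -0.0094 tilt [ 0.031  0.004 -1.   ]
can_red 0.64 [-0.0121  0.1025] z 0.065
can_violet 0.6 [-0.0093 -0.1703] z 0.065
can_red 0.86 [-0.0109  0.101 ] z 0.062
can_violet 0.85 [-0.0095 -0.1729] z 0.066
```

drive_tool --commands '[[[0,0,-1],0],[[0,-0.7,0],0],[[0,-0.7,0],0],[[0,0,0.5],0],[[0,0,0.3],0]]'

```text
clock: 15.1
position: [0.5072, 0.1571, 0.0913]
eef_rot: [0.015, 0.107, 0.994, 0.003]
wrist_force: [-0.3, 0.7, 0.3]
width: -0.001
```

drive_tool --commands '[[[0,0,0.15],0],[[0,0,0.1],0],[[0,0.7,0.05],0],[[0,0.7,0.05],0],[[0,0.6,0.05],0]]'

```text
clock: 15.6
position: [0.5116, 0.1775, 0.09]
eef_rot: [0.015, 0.107, 0.994, 0.004]
wrist_force: [-1.7, 0.5, 5.9]
width: 0.001
```

```bash
python3 -c "
from h import *
rep();canpos();canpos()"
```

```text
t 15.60 tray [0.007 0.141] z 0.0900 F [-1.7  0.5  5.9] w 0.00
spin err -0.0139 tilt [ 0.031  0.004 -0.999]
can_red 0.79 [-0.0102  0.1129] z 0.061
can_violet 0.77 [-0.009  -0.1701] z 0.065
can_violet 0.73 [-0.0251  0.2265] z 0.062
can_violet 0.53 [-0.0044 -0.2718] z 0.072
can_red 0.84 [-0.0116  0.109 ] z 0.061
can_violet 0.64 [-0.0104 -0.174 ] z 0.066
```

drive_tool --commands '[[[0,0.5,0.03],0],[[0,0.3,0.03],0],[[0,0,0],0],[[0,0,-1],0]]'

```text
clock: 16.3
position: [0.5119, 0.1862, 0.0986]
eef_rot: [0.014, 0.106, 0.994, 0.004]
wrist_force: [0.5, -0.2, -0.5]
width: -0.0
```

drive_tool --commands '[[[0,0,-4],0],[[0,0,-4],0],[[3,-4,0],0],[[4,-4,0],0],[[4,-4,0],0]]'

```text
clock: 16.8
position: [0.3881, 0.0949, 0.1801]
eef_rot: [0.019, 0.105, 0.994, 0.004]
wrist_force: [0.1, -1.3, 1.3]
width: 0.0
```

drive_tool --commands '[[[4,-4,0],0],[[0,-4,0],0],[[0,-4,0],0],[[0,-4,0],0],[[0,0,0],0]]'

```text
clock: 17.3
position: [0.3132, -0.0558, 0.1783]
eef_rot: [0.021, 0.106, 0.994, 0.001]
wrist_force: [0.5, -0.9, 0.6]
width: -0.001
```

```bash
python3 -c "
from h import *
rep();canpos();redrep('r4');snap('top','t4')"
```

```text
t 17.30 tray [-0.1409 -0.1272] z 0.1783 F [ 0.5 -0.9  0.6] w -0.00
spin err -0.0111 tilt [ 0.041 -0.001 -0.999]
can_red 0.63 [-0.0097  0.1171] z 0.063
can_violet 0.7 [-0.006   0.2305] z 0.066
can_violet 0.69 [-0.0084 -0.1722] z 0.064
can y 0.108..0.167 x 0.041..0.049 355
can y 0.147..0.164 x -0.013..0.005 148
can y 0.107..0.169 x -0.061..-0.027 1889
card y 0.115..0.174 x 0.087..0.093 380
```

View pics/r4.png

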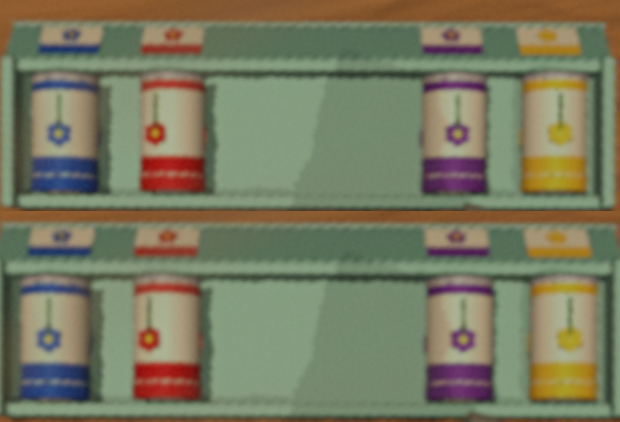

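View pics/t4.png

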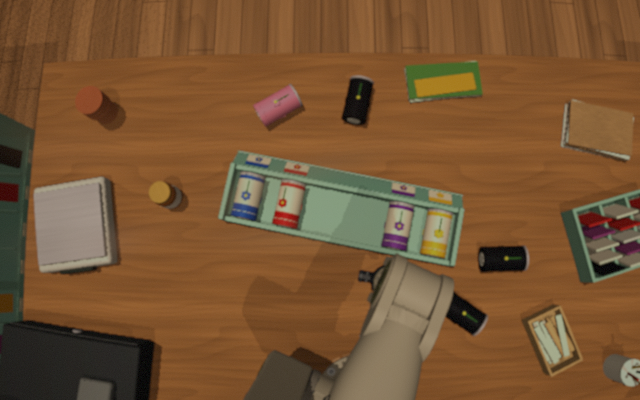

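The red can at rectified (173,135) now lies level with its card. Seen at axis height it's at y of about 0.141 against 0.145 for the card, so it's roughly 3–4 mm short, within the 12 mm limit. The other cans and the jar (165,193) are where they began. I'll check that it's still, then hand in.

```bash
python3 -c "
from h import *
a=cv2.imread('pics/t4.png').astype(int);b=cv2.cvtColor(viewer.snapshot('top'),cv2.COLOR_RGB2BGR).astype(int)
o=cv2.imread('pics/t0.png').astype(int)
redrep('r5')
print('diff red',abs(a-b)[170:240,260:320].mean(),'vs start blue/viol+yel/jar',abs(o-b)[170:225,228:268].mean(),abs(o-b)[195:260,380:455].mean(),abs(o-b)[175:212,145:185].mean(),'noise bg',abs(o-b)[20:50].mean())
rep();print(manip.hand_in())"
```

```text
can y 0.108..0.167 x 0.041..0.049 356
can y 0.147..0.164 x -0.013..0.005 143
can y 0.107..0.169 x -0.061..-0.027 1890
card y 0.115..0.174 x 0.087..0.093 389
diff red 0.93 vs start blue/viol+yel/jar 2.726818181818182 4.922051282051282 3.506981981981982 noise bg 2.428402777777778
t 17.75 tray [-0.1412 -0.1218] z 0.1776 F [ 0.  -0.5  0. ] w -0.00
spin err 0.0012 tilt [ 0.04   0.002 -0.999]
the job is handed in; nothing more can be done
None
```

I rolled the red can to the red card and handed the job in at about 17.8 s. I used eight light fingertip strokes on top of it, about 157 mm in all, and it moved half the finger travel each time. No verdict is reported.

- **Position:** in the last top view the can is at y ≈ 0.141 m along the tray and the card at ≈ 0.145 m. That leaves it about 4 mm short of centre, where 12 mm is allowed. Adding up the finger travel put it nearer 0.145 m, so the two estimates differ by a few mm.
- **At rest:** the can measured the same in the last two top views, so it was lying still. The gripper was clear of everything, at z 0.178 m.
- **Other cans and jar:** the blue, violet and yellow cans and the jar look unmoved. The picture change against the start was slightly above background noise around the violet and yellow cans (4.9 against 2.4) and the jar (3.5). I put that down to arm shadow but did not check it further.
- **Contact force:** it was mostly 2–6 N, with one reading of 9 N during the first stroke.
- **Recognition:** the side camera's network sometimes missed the can or gave it the wrong name, so I relied on the top view for the final position.

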